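Release a taper tool holder from the leaning chuck and lock it in the rack

ROBOT

A 6-joint arm with a two-finger parallel gripper is mounted at the origin on a cart in front of the work surface, level with it; the furniture and walls round the work are solid. World frame = base frame: x ahead of the robot, y to its left, z up, the work surface at z = 0. Lengths are in m, angles in degrees, forces in N, time in s.
With the tool pointing down it reaches from about 0.35 to 0.875 m from the base axis. Payload 4.2 kg.
Tool frame: the origin (TCP) lies midway between the tips of the shut fingers; the grasp point (between the pads) lies 19 mm behind it (r.pinch_z is the distance from the TCP to the grasp point, in m); z points along the fingers, y is the line along which they close (so a half turn about z gives the same grasp; the last joint's range is limited). The gripper opens to 87 mm and grips with 3 to 60 N. Pads are 19 mm wide; open, the fingers measure 117 mm over their backs; the gripper's body (75 mm by 190 mm) begins 51 mm behind the grasp point.
Start: joints at [-53.709, 22.042, 0.453, 0, -68.411, -14.817], TCP at [0.229, -0.582, 0.223] pointing down, gripper open.
Joint ranges: [-179.83, 179.83], [-69.29, 118.12], [-61.27, 80.66], [-181.25, 117.63], [-171.15, -9.14], [-177.46, 177.46]. Speed limits (degrees/s): [159.86, 159.86, 180, 180, 180, 180].

INTERFACE

Orientations are given as a 3x3 rotation matrix whose columns are the frame's x, y, z axes.
In Python, from station import r, imaging, models gives the robot as it stands. The module is installed in compiled form; this text tells all that it offers.
- The arm moves only by the tool apply_moves, never from a script. Its argument "moves" is a list of rows, each a list of 2 entries, a list of its own where there are three numbers: the shift along the tool's x, y, z in m, then the turn about the tool's z in degrees. A call has 1 to 5 rows; each row shifts and turns the commanded pose from where the row before left it, along the tool's axes as they then stand; what a row does not reach is not made up. A row lasts 1/12 s, in which the tool goes at most 41.7 mm and 7.16 degrees, less where a joint would pass 70% of its speed; a pose out of reach is approached as far as the arm can. A call is refused whole if a number of a shift passes 0.0417 or a number of a turn 7.16, either way. A call with a gripper value outside its range is refused whole. "hand" is the finger opening in m, from 0 to 0.087, set as the call begins (left out, the last holds). The fingers move at their own pace and stop on an object; the grip force is fixed at half the most. Time passes only in rows, so rows that do not move let the fingers close. It gives the time, the measured TCP pose, the force, the opening and the grip force at its end, in the units of the state.
- r.sense(): the state, without advancing time (a new reading comes with each control period).
- imaging.capture(name): name is "scene" or "top" or "wrist"; returns a dict with "frame" (480x640x3 uint8, blue, green, red), "intrinsics" (3x3 intrinsics, pixels), "eye" and "orientation" of the camera in the world. Camera axes: x right, y down, z forward; pixel columns grow to the right and rows downward; lengths in m; the calibration is good to about 2 mm. The wrist camera is an equidistant fisheye: a pixel r from the principal point sees the ray r / f radians off the axis. A picture is of the moment at which its call begins. There is no depth.
- r.finish_job(): hands the job in; it is judged then, once.
Trained networks look in a picture, given as the dict that the camera call returned (one of the last four; its "shot" number tells which), for a name from the list of things; names that differ only in an ending like _2 or _b are one class to them, and where a whole thing is asked for, a point or a joint stands for the part that bears it (a point fixed in the world has none). Each returns a list of dicts, best first, with "confidence" (0 to 1); they miss things now and then, are a little off and sometimes report something else, mostly with a low value. They report only what shows in the picture. A call takes as long as a camera call. They do not tell look-alikes from the thing itself.
- models.cut_out(picture, target): "region" (480x640 bool, what is visible of it) and "extent" ([left, top, width, height] as shares, 0 to 1, of the picture: columns of its width, rows of its height, round what is visible of it).
- models.place_of(picture, target): "at" ([column, row] as shares, 0 to 1, of the picture: columns of its width, rows of its height: a listed point, or the origin of a listed thing).
The state is a dict: "time_s": time; "joints": joint angles; "joint_velocities": joint speeds; "effort": joint torques, N m; "tcp_pos": TCP position; "ee_rot": TCP orientation; "wrist_force": force on the tool from outside, world axes, zero at the start; "moment": the same for the moment, N m; "gripper_width": opening from 0.0 (shut) to 1.0 (fully open); "gripper_force": force on a finger pad.
Only numpy, scipy, OpenCV 4.12 (cv2) and the standard library are available. Lean on these libraries where they do the work, as an engineer would, in place of code of your own. Each camera call takes 0.05 s, during which the arm holds its last target. There are 200 camera calls.

TASK

Take the tool holder out of the leaning quick-change chuck: push the chuck's sprung collar back so that the holder pops up, and draw the holder out. Stand it upright in the tapered cup of the tool rack, fully home and let go, then slide the rack's keeper fork all the way in so that it locks the holder by its groove. Leave the block and the spool where they stand.

Things in the scene. Friction and masses are not known exactly. Their poses are not given: they have to be found in the camera images.
- holder: Steel taper-shank tool holder, 94 mm long, 0.3 kg, loose; at first locked in the chuck, flange hidden, nut standing out. Origin: centre of its small end; z along its axis to the nut. From the origin: taper 0-50 mm (diameter 15 growing to 30), flange 50-66 mm (diameter 42, with a groove of diameter 34 at 54-62 mm), dark round nut 66-94 mm (diameter 30; grip it here).
- holder_grip (a point): Middle of the holder's nut, on the axis, 80 mm from the holder's origin; z as the holder's.
- collar (a joint): Travel of the chuck's sprung collar, m: 0 = at rest, 0.014 = fully back (toward the foot, against z of collar_top). Spring 6 N at rest, 12 N fully back; returns by itself. Past about 0.008 two pins free the holder and a spring plunger lifts it 10 mm along the axis within 0.3 s. It stays there, slightly loose and unlocked, also when the collar has sprung back.
- collar_top (a point): Centre of the collar's upper face, moving with the collar. z = chuck axis out of the mouth, leaning 35 deg from vertical; y is level. Collar (dark steel ring): diameter 60 from this face 15 mm down, then a ribbed band of diameter 66, 11 mm high, with a 3 mm shoulder to push on. The nut's top is 30 mm above this face when locked; popped up: 40 mm, or 54 mm with the collar held back.
- chuck: Grey foot of the leaning chuck, fixed to the bench: base plate 150 x 110 mm, 12 mm thick. Origin on the bench below the plate's centre; the chuck leans toward its own -x, which points roughly to the robot's right, and its mouth lies about 52 mm from the origin on that side, 0.13 above the bench.
- cup_seat (a point): Where the holder's origin lies when fully home in the rack's black tapered cup (to 1 mm); z up, x along the keeper's slide, from the knob to the cup. The cup's mouth is 47 mm above, flush with the deck, 29 mm in diameter; the seated flange's underside is 3 mm above the deck, its top 19 mm.
- rack: Tool rack, fixed to the bench: aluminium deck 190 x 84 mm (from x = -140 to +50 mm), 66 mm high, on a grey foot. Origin on the bench below the cup's axis; the keeper lies on its -x side. Guides on the deck beside the keeper rise 16 mm above the deck, at x = -125 to -45 mm.
- keeper (a joint): Travel of the keeper fork in m along the rack's +x: near 0 = open, 0.040 = fully in, its two prongs (slot 36 mm, 4 mm thick, 9.5 to 13.5 mm above the deck) in the groove of the seated holder. Stays where it is left; about 1.5 N of friction. It is blocked by a holder that is not fully home.
- keeper_knob (a point): Middle of the keeper's upright black round knob, 18 mm in diameter and 24 mm high, 38 mm above the deck (0.104 above the bench); 106 mm from the cup's axis when open, 66 mm when fully in.
- block: Bystander: pale cube with hollows, 45 mm, standing between chuck and rack, nearer the robot. Origin under its centre.
- spool: Bystander: white spool, 50 mm diameter, 34 mm high, standing between chuck and rack, farther away. Origin under its centre.
Not all that is in view belongs to the job. Leave any red or turquoise look-alike of the holder alone.

How it is judged (in metres and radians):
On the way, in this order (a step that is already met when the one before it is completed fails the run):
1. the collar is pushed back and the holder pops up (value of joint collar above 0.006 m and distance of holder from where it was at the start of the episode above 0.007 m), for 0.1 s.
2. the holder is drawn right out of the chuck (distance between holder and collar_top above 0.1 m), for 0.1 s.
3. the holder stands upright in the cup, fully home and let go (horizontal distance between holder and cup_seat below 0.005 m and z of holder in the frame of cup_seat between -0.004 and 0.003 m and angle between holder's own z axis and vertical below 0.06 rad and contact force between the fingers and holder below 0.1 N), for 0.2 s.
4. the keeper fork is slid fully in (value of joint keeper above 0.035 m), for 0.2 s.
At the end, for the whole second after the job is handed in: The holder stands at rest, upright within 0.06 rad, in the rack's cup, its origin within 5 mm sideways and +3/-4 mm in height of cup_seat; the keeper is in by more than 35 of its 40 mm; the empty chuck's collar has sprung back to within 3 mm of its rest (horizontal distance between holder and cup_seat below 0.005 m and z of holder in the frame of cup_seat between -0.004 and 0.003 m and angle between holder's own z axis and vertical below 0.06 rad and value of joint keeper above 0.035 m and value of joint collar below 0.003 m and linear speed of holder below 0.02 m/s); the robot touches nothing.
It fails at once if the block or the spool is shifted by more than 30 mm (distance of any of block, spool from where it was at the start of the episode above 0.03 m).
It also fails if it takes over 61 s, if anything falls off the work surface, if the arm or the gripper's body presses on something with over 40 N, if the wrist force passes 120 N, or if a joint passes its speed limit or range.

## Working session

There is one attempt and no reset: what is moved stays moved. The work goes in short steps, Python scripts to look and compute and a tool call to move; the robot and the scene stay as the last step left them, time stands still between calls to the robot, and variables do not carry over. Pictures are saved under pics/ and viewed, at most 10 in all, crops included, and the job is handed in when it is done.

Besides the shell and the picture viewer there is one more tool, called after "Call:" in YAML: its name, and indented under it one key for each argument. apply_moves: Moves the arm, as the interface text tells. Its arguments: {"type":"object","properties":{"moves":{"type":"array"},"hand":{"type":"number"}},"required":["moves"]}

```bash
mkdir -p pics; cat > h.py <<'E'
import numpy as np, cv2
from station import r, imaging, models
def px(d,t,show=True):
    o=models.place_of(d,t)
    return [(np.array(a["at"])*[640,480],a["confidence"]) for a in o]
def ray(d,p,fish=False):
    K=np.array(d["intrinsics"]);R=np.array(d["orientation"]);e=np.array(d["eye"])
    v=np.array([(p[0]-K[0,2])/K[0,0],(p[1]-K[1,2])/K[1,1]])
    if fish:
        th=np.hypot(*v); u=v/th if th>1e-9 else v; c=np.array([*(u*np.sin(th)),np.cos(th)])
    else: c=np.array([*v,1.])
    c=R@c; return e,c/np.linalg.norm(c)
def at_z(d,p,z,fish=False):
    e,c=ray(d,p,fish); return e+c*(z-e[2])/c[2]
def proj(d,X):
    K=np.array(d["intrinsics"]);R=np.array(d["orientation"]);c=R.T@(np.array(X)-d["eye"])
    return (K@(c/c[2]))[:2]
def tri(rays):
    A=np.zeros((3,3));b=np.zeros(3)
    for e,c in rays:
        P=np.eye(3)-np.outer(c,c);A+=P;b+=P@e
    X=np.linalg.solve(A,b);return X,[np.linalg.norm(np.cross(X-e,c)) for e,c in rays]
E
python3 - <<'E'
from h import *
np.set_printoptions(precision=4,suppress=True)
S=imaging.capture("scene");T=imaging.capture("top")
cv2.imwrite("pics/s0.png",S["frame"]);cv2.imwrite("pics/t0.png",T["frame"])
print(S["eye"],T["eye"],r.pinch_z)
for t in "holder holder_grip collar_top chuck cup_seat rack keeper_knob block spool".split():
    a,b=px(S,t),px(T,t)
    print(t,[(p.round(1),round(c,2)) for p,c in a],'|',[(p.round(1),round(c,2)) for p,c in b])
    if a and b: X,e=tri([ray(S,a[0][0]),ray(T,b[0][0])]);print("   ",X,np.round(e,4))
print(r.sense())
E
```

```text
[-0.2817 -0.9837  1.0148] [ 0.2354 -0.1768  1.6025] 0.0187
holder [(array([400.6, 405.7]), 0.83), (array([297.8, 193.9]), 0.65), (array([317.5, 247. ]), 0.62)] | [(array([316.9, 248.3]), 0.78), (array([216.8, 185.5]), 0.78), (array([314.6, 252.4]), 0.43)]
    [ 0.7819 -0.2836 -0.8132] [0.0953 0.0953]
holder_grip [(array([414.9, 375.8]), 0.75), (array([330.2, 234.9]), 0.58), (array([275.8, 202.2]), 0.52)] | [(array([211.9, 212.2]), 0.83), (array([336.3, 246.4]), 0.49)]
    [ 1.0517  0.0228 -1.0293] [0.2697 0.2697]
collar_top [(array([326.4, 238.3]), 0.68)] | [(array([332.8, 250.2]), 0.68)]
    [ 0.5247 -0.2402  0.1355] [0.0026 0.0026]
chuck [(array([315. , 263.3]), 0.69)] | [(array([313.4, 252.8]), 0.68)]
    [ 0.5403 -0.1896  0.0109] [0.0004 0.0004]
cup_seat [(array([225.5, 198.7]), 0.75)] | [(array([166.3, 247.6]), 0.92)]
    [0.5583 0.2179 0.0201] [0.0039 0.0039]
rack [(array([227.2, 204.1]), 0.95)] | [(array([168.5, 248.2]), 0.62)]
    [ 0.5612  0.2168 -0.0016] [0.0035 0.0035]
keeper_knob [(array([204.8, 191.1]), 0.47)] | [(array([169.7, 277.6]), 0.68)]
    [0.4624 0.183  0.1107] 
[... 157 characters left out ...]
7.5]), 0.8)] | [(array([249.5, 232.7]), 0.86), (array([336. , 249.3]), 0.68)]
    [ 0.6053 -0.0134  0.0034] [0.0027 0.0027]
{'time_s': 1.0, 'joints': array([-53.71  ,  22.0416,   0.4539,   0.0003, -68.4086, -14.8171]), 'joint_velocities': array([-0.0252, -0.0607,  0.1114,  0.0702,  0.0453,  0.0117]), 'effort': array([ -0.0007, -39.0478,  18.7625,   4.2244,   0.0156,  -0.    ]), 'tcp_pos': array([ 0.2288, -0.5816,  0.2226]), 'ee_rot': array([[-0.9306, -0.3661,  0.    ],
       [-0.3661,  0.9306, -0.0001],
       [-0.    , -0.0001, -1.    ]]), 'wrist_force': array([-0.2989,  0.2668, -0.1502]), 'moment': array([0.0025, 0.0333, 0.0346]), 'gripper_force': 0.0, 'gripper_width': 0.9977831891923081}
```

View pics/s0.png

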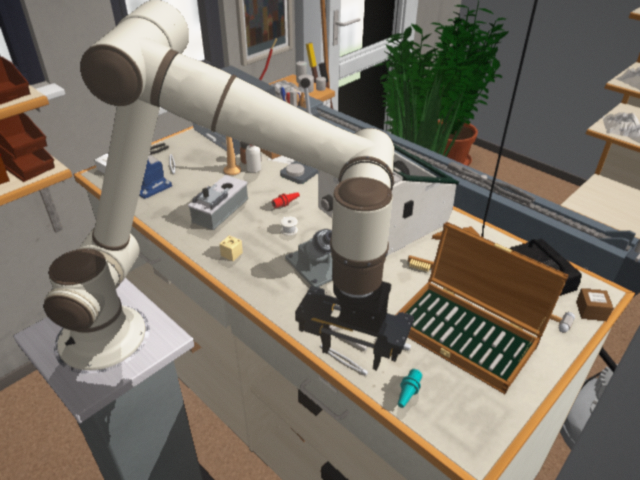

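View pics/t0.png

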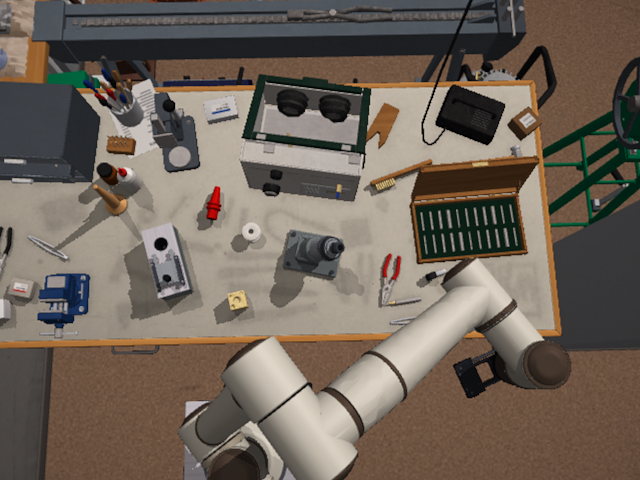

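The real holder is the one in the grey chuck (scene 325,240; top 335,246). The red one at top (214,203) and the turquoise one at scene (410,387) are look-alikes. The rack is at top (165,262), with its hole at about (161,243). I'll move above the chuck and check closely with the wrist camera.

Call:
apply_moves:
  moves:
    - [[-0.0256, 0.0158, -0.0091], 0]
    - [[-0.0256, 0.0158, -0.0091], 0]
    - [[-0.0256, 0.0158, -0.0091], 0]
    - [[-0.0256, 0.0158, -0.0091], 0]
    - [[-0.0256, 0.0158, -0.0091], 0]

```text
time_s: 1.42
tcp_pos: [0.3196, -0.4601, 0.2685]
ee_rot: [[-0.931, -0.366, 0.0], [-0.366, 0.931, -0.0], [-0.0, -0.0, -1.0]]
wrist_force: [0.2, 0.0, 0.3]
gripper_width: 1.002
gripper_force: 0.0
```

Call:
apply_moves:
  moves:
    - [[-0.0256, 0.0158, -0.0091], 0]
    - [[-0.0256, 0.0158, -0.0091], 0]
    - [[-0.0256, 0.0158, -0.0091], 0]
    - [[-0.0256, 0.0158, -0.0091], 0]
    - [[-0.0256, 0.0158, -0.0091], 0]

```text
time_s: 1.83
tcp_pos: [0.4098, -0.3395, 0.3143]
ee_rot: [[-0.931, -0.366, 0.001], [-0.366, 0.931, -0.0], [-0.0, -0.0, -1.0]]
wrist_force: [-0.3, 0.5, -0.4]
gripper_width: 0.999
gripper_force: 0.0
```

Call:
apply_moves:
  moves:
    - [[-0.0256, 0.0158, -0.0091], 0]
    - [[-0.0256, 0.0158, -0.0091], 0]
    - [[-0.0256, 0.0158, -0.0091], 0]
    - [[-0.0256, 0.0158, -0.0091], 0]
    - [[-0.0256, 0.0158, -0.0091], 0]

```text
time_s: 2.25
tcp_pos: [0.5, -0.2191, 0.3598]
ee_rot: [[-0.931, -0.366, 0.001], [-0.366, 0.931, -0.0], [-0.0, -0.0, -1.0]]
wrist_force: [0.2, -0.3, 0.2]
gripper_width: 1.003
gripper_force: 0.0
```

Call:
apply_moves:
  moves:
    - [[0, 0, 0], -6.5]
    - [[0, 0, 0], -6.5]
    - [[0, 0, 0], -6.5]
    - [[0, 0, 0], -6.5]

```text
time_s: 2.58
tcp_pos: [0.4996, -0.2201, 0.3591]
ee_rot: [[-0.671, -0.741, 0.0], [-0.741, 0.671, 0.0], [-0.0, -0.0, -1.0]]
wrist_force: [0.2, 0.4, -0.3]
gripper_width: 1.005
gripper_force: 0.0
```

Call:
apply_moves:
  moves:
    - [[0, 0, 0], -6.5]
    - [[0, 0, 0], -6.5]
    - [[0, 0, 0], -6.5]
    - [[0, 0, 0], -6.5]

```text
time_s: 2.92
tcp_pos: [0.4993, -0.2204, 0.3591]
ee_rot: [[-0.279, -0.96, 0.0], [-0.96, 0.279, 0.0], [-0.0, -0.0, -1.0]]
wrist_force: [0.0, 0.6, -0.3]
gripper_width: 0.996
gripper_force: 0.0
```

```bash
python3 - <<'E'
from h import *
np.set_printoptions(precision=4,suppress=True)
W=imaging.capture("wrist");S=imaging.capture("scene");T=imaging.capture("top")
s=r.sense();print(s["tcp_pos"],s["ee_rot"],s["joints"])
print(W["eye"],W["orientation"],W["intrinsics"])
for t in "holder_grip collar_top chuck cup_seat rack keeper_knob block spool".split():
    L=[px(d,t) for d in (W,S,T)]
    print(t,*[[(p.round(1),round(c,2)) for p,c in a[:3]] for a in L])
cv2.imwrite("pics/w1.png",W["frame"])
f=T["frame"]
cv2.imwrite("pics/t1.png",np.hstack([cv2.resize(f[215:310,130:205],None,fx=5,fy=5,interpolation=3),cv2.resize(f[215:310,275:355],None,fx=5,fy=5,interpolation=3)]))
E
```

```text
[ 0.4993 -0.2204  0.3591] [[-0.287  -0.9579  0.    ]
 [-0.9579  0.287   0.    ]
 [-0.     -0.     -1.    ]] [ -6.7964  10.5198   3.6501  -0.0021 -83.1286  -9.8845]
[ 0.4775 -0.2918  0.5214] [[-0.9603  0.268   0.0773]
 [ 0.279   0.9236  0.2629]
 [-0.0009  0.274  -0.9617]] [[371.6483   0.     318.199 ]
 [  0.     371.6483 241.2499]
 [  0.       0.       1.    ]]
holder_grip [(array([282.2, 191.8]), 0.86), (array([280.1, 393.4]), 0.55)] [(array([413.3, 375.6]), 0.78), (array([327.9, 235.5]), 0.64), (array([224.2, 197.3]), 0.59)] [(array([472.7, 298. ]), 0.68), (array([336.7, 248.7]), 0.65), (array([333.7, 247.2]), 0.44)]
collar_top [] [(array([328.7, 237.9]), 0.61)] [(array([334.2, 247.8]), 0.42)]
chuck [(array([297.8, 219.4]), 0.6)] [(array([313.9, 262.9]), 0.57)] []
cup_seat [] [(array([226. , 197.8]), 0.84)] [(array([167. , 249.4]), 0.58)]
rack [] [(array([228.4, 205.6]), 0.88)] [(array([168.7, 247.4]), 0.85)]
keeper_knob [] [(array([204.8, 192.1]), 0.73), (array([228.3, 255.7]), 0.49)] [(array([165. , 281.7]), 0.82)]
block [(array([410.3, 319.2]), 0.5)] [(array([229.1, 256.1]), 0.77)] []
spool [(array([291.1, 221.6]), 0.28)] [(array([290. , 234.8]), 0.71)] [(array([252.8, 233.1]), 0.54)]
```

View pics/w1.png

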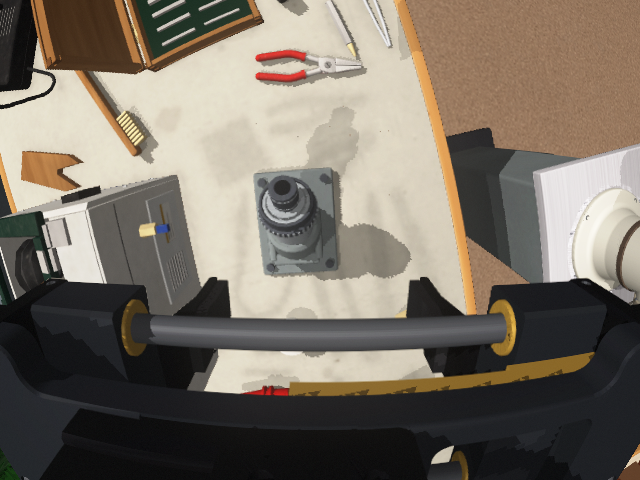

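View pics/t1.png

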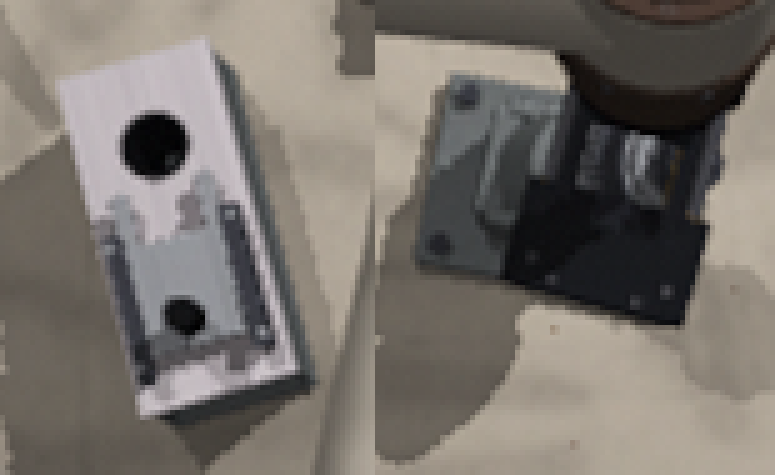

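```bash
python3 - <<'E'
from h import *
np.set_printoptions(precision=4,suppress=True)
W=imaging.capture("wrist");T=imaging.capture("top")
b=[at_z(W,p,.014,True) for p in [(264,180),(323,176),(330,262),(272,267)]]
print(np.array(b),np.mean(b,0),[np.linalg.norm(b[i]-b[i-1]) for i in range(4)])
c=[at_z(W,p,.012,True) for p in [(254,172),(331,168),(340,271),(264,275)]]
print(np.array(c),np.mean(c,0),[np.linalg.norm(c[i]-c[i-1]) for i in range(4)])
for p in [(283,184),(283,190)]: print("nut top",at_z(W,p,.1546,True))
print("cup",at_z(T,(161,244.2),.066),"knob",at_z(T,(166.8,278.2),.116))
d=[at_z(T,p,.066) for p in [(141.6,231),(171.4,222.6),(191,290),(158,298.6)]]
print(np.array(d),[np.linalg.norm(d[i]-d[i-1]) for i in range(4)])
f=W["frame"][140:300,230:390];cv2.imwrite("pics/w2.png",cv2.resize(f,None,fx=3.7,fy=3.7,interpolation=2))
E
```

```text
[[ 0.5653 -0.2586  0.014 ]
 [ 0.486  -0.2402  0.014 ]
 [ 0.5112 -0.1186  0.014 ]
 [ 0.5944 -0.135   0.014 ]] [ 0.5392 -0.1881  0.014 ] [np.float64(0.12695547742453767), np.float64(0.08134519613878498), np.float64(0.12422536262959734), np.float64(0.08477742848224501)]
[[ 0.5756 -0.2733  0.012 ]
 [ 0.4725 -0.2475  0.012 ]
 [ 0.5011 -0.1003  0.012 ]
 [ 0.6104 -0.1258  0.012 ]] [ 0.5399 -0.1867  0.012 ] [np.float64(0.15159399441704946), np.float64(0.1062941591488085), np.float64(0.15002378916394438), np.float64(0.11219458339346333)]
nut top [ 0.5239 -0.2583  0.1546]
nut top [ 0.5257 -0.2525  0.1546]
cup [0.5617 0.2188 0.066 ] knob [0.4617 0.1882 0.116 ]
[[0.5991 0.2722 0.066 ]
 [0.6208 0.1926 0.066 ]
 [0.4366 0.1357 0.066 ]
 [0.4156 0.222  0.066 ]] [np.float64(0.1902548645815248), np.float64(0.08244831697312721), np.float64(0.19282221538547237), np.float64(0.08876665371559023)]
```

View pics/w2.png

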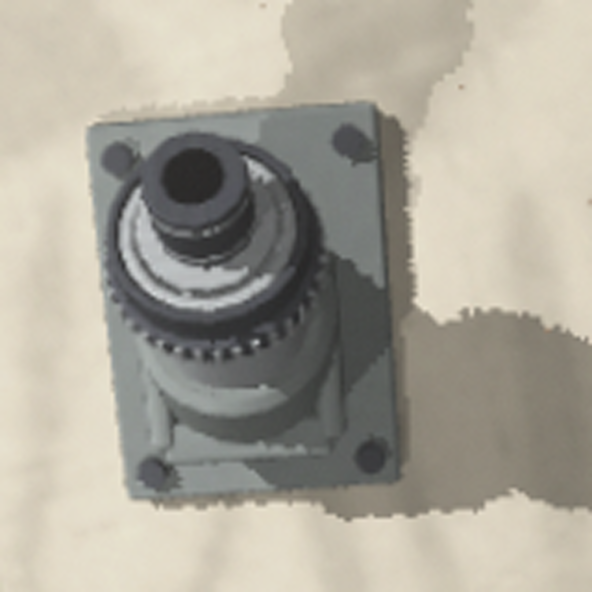

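Wrist crop: the real holder's black nut shows at wrist pixel (283,190), inside the chuck collar at about (289,207). The bolt spacing, the plate (150 x 107 mm measured) and the nut position all agree with the description. The lean direction is yaw −102.6°. I'll turn to match it and go down astride the collar.

Call:
apply_moves:
  moves:
    - [[0, 0, 0], -4.1]
    - [[0.0052, -0.0324, 0.005], 0]
    - [[0, 0, 0.04], 0]
    - [[0, 0, 0.04], 0]
    - [[0, 0, 0.04], 0]

```text
time_s: 4.78
tcp_pos: [0.5304, -0.2326, 0.2329]
ee_rot: [[-0.215, -0.977, 0.002], [-0.977, 0.215, -0.0], [-0.0, -0.002, -1.0]]
wrist_force: [0.5, 0.1, 0.3]
gripper_width: 0.998
gripper_force: 0.0
```

Call:
apply_moves:
  moves:
    - [[0, 0, 0.03], 0]
    - [[0, 0, 0.02], 0]
    - [[0, 0, 0.0], 0]

```text
time_s: 5.03
tcp_pos: [0.5268, -0.2316, 0.1787]
ee_rot: [[-0.216, -0.976, -0.01], [-0.976, 0.216, 0.003], [-0.001, 0.011, -1.0]]
wrist_force: [-0.5, 1.0, -1.0]
gripper_width: 1.0
gripper_force: 0.0
```

```bash
python3 - <<'E'
from h import *
np.set_printoptions(precision=4,suppress=True)
W=imaging.capture("wrist");s=r.sense();print(s["tcp_pos"],s["ee_rot"],W["eye"])
for t in ("holder_grip","collar_top"): 
  for p,c in px(W,t):print(t,p,c,at_z(W,p,.13 if t!="holder_grip" else .143,True))
cv2.imwrite("pics/w3.png",W["frame"])
E
```

```text
[ 0.5287 -0.2323  0.182 ] [[-0.2152 -0.9766 -0.0054]
 [-0.9766  0.2152  0.0007]
 [ 0.0004  0.0054 -1.    ]] [ 0.5114 -0.3047  0.3409]
holder_grip [306.112 242.496] 0.77 [ 0.5283 -0.2498  0.143 ]
```

View pics/w3.png

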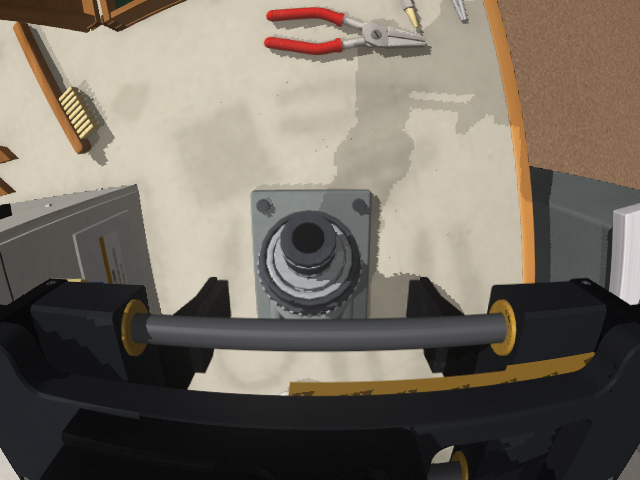

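The nut top is at (309,236), midway between the fingertips (229 and 409) but slightly left of centre. I'll nudge the tool, go down and close on the collar.

Call:
apply_moves:
  moves:
    - [[0.002, -0.002, 0.02], 0]
    - [[0, 0, 0.02], 0]
    - [[0, 0, 0.02], 0]
    - [[0, 0, 0], 0]
    - [[0, 0, 0], 0]

```text
time_s: 5.6
tcp_pos: [0.5323, -0.2352, 0.1255]
ee_rot: [[-0.215, -0.977, 0.002], [-0.977, 0.215, -0.001], [0.001, -0.002, -1.0]]
wrist_force: [0.2, -0.2, 0.4]
gripper_width: 0.996
gripper_force: 0.0
```

Call:
apply_moves:
  moves:
    - [[0, 0, 0], 0]
    - [[0, 0, 0], 0]
    - [[0, 0, 0], 0]
    - [[0, 0, 0], 0]
    - [[0, 0, 0], 0]
  hand: 0.04

```text
time_s: 6.02
tcp_pos: [0.5317, -0.2349, 0.1248]
ee_rot: [[-0.215, -0.977, 0.001], [-0.977, 0.215, -0.0], [-0.0, -0.001, -1.0]]
wrist_force: [-0.2, 0.2, 0.9]
gripper_width: 0.708
gripper_force: 1.0
```

Call:
apply_moves:
  moves:
    - [[0, 0, 0], 0]
    - [[0, 0, 0], 0]

```text
time_s: 6.18
tcp_pos: [0.5314, -0.2349, 0.1247]
ee_rot: [[-0.215, -0.977, 0.0], [-0.977, 0.215, -0.0], [0.0, -0.0, -1.0]]
wrist_force: [-1.0, 0.4, 3.5]
gripper_width: 0.679
gripper_force: 30.0
```

Call:
apply_moves:
  moves:
    - [[-0.0022, 0, 0.0031], 0]
    - [[-0.0022, 0, 0.0031], 0]
    - [[-0.0022, 0, 0.0031], 0]
    - [[-0.0018, 0, 0.0026], 0]
    - [[0, 0, 0], 0]

```text
time_s: 6.6
tcp_pos: [0.533, -0.2275, 0.1139]
ee_rot: [[-0.214, -0.977, -0.0], [-0.977, 0.214, -0.002], [0.002, 0.0, -1.0]]
wrist_force: [-4.8, -1.2, 11.3]
gripper_width: 0.681
gripper_force: 30.0
```

Call:
apply_moves:
  moves:
    - [[0, 0, 0], 0]
    - [[0, 0, 0], 0]
    - [[0, 0, 0], 0]
    - [[0, 0, 0], 0]

```text
time_s: 6.93
tcp_pos: [0.533, -0.2278, 0.1143]
ee_rot: [[-0.215, -0.977, -0.0], [-0.977, 0.215, -0.002], [0.002, -0.0, -1.0]]
wrist_force: [-5.2, -0.6, 10.7]
gripper_width: 0.684
gripper_force: 30.0
```

```bash
python3 - <<'E'
from h import *
W=imaging.capture("wrist");s=r.sense();print(s["tcp_pos"],s["wrist_force"])
for t in ("holder_grip","collar_top"): 
  for p,c in px(W,t):print(t,p,c)
cv2.imwrite("pics/w4.png",cv2.resize(W["frame"][170:350,200:440],None,fx=2.5,fy=2.5))
E
```

```text
[ 0.53295352 -0.22783475  0.11433905] [-4.4494993  -0.74244054 11.07013674]
holder_grip [316.928 271.2  ] 0.6
```

View pics/w4.png

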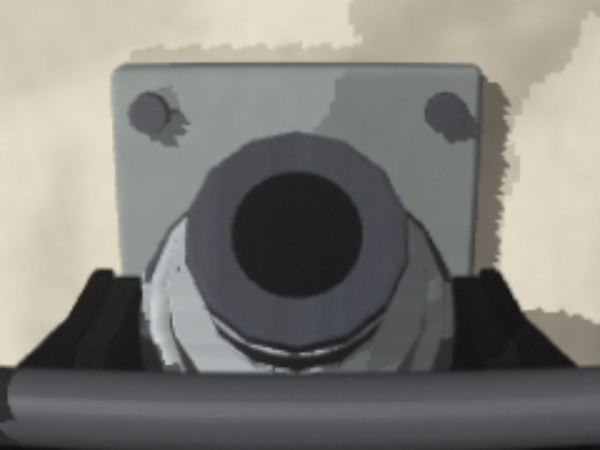

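```bash
python3 - <<'E'
from h import *
W=imaging.capture("wrist")
C=np.array([.5299,-.2290,.1180]) # TCP now approx; axis point
a=np.array([-.125,-.560,.819]);a/=np.linalg.norm(a)
p0=np.array([.5314,-.2349,.1247]) # axis pt (collar start), s=-8 below face
e,c=ray(W,(318.8,263.2),True)
# closest point on axis
n=np.cross(a,c);M=np.array([a,-c,n]).T
t=np.linalg.solve(M,e-p0);X=p0+t[0]*a
print("s from p0",t[0],"gap",t[2]*np.linalg.norm(n),X,"dist",np.linalg.norm(X-e))
E
```

```text
s from p0 0.04892211980167203 gap -0.0010095598521902042 [ 0.52528469 -0.26229658  0.1647675 ] dist 0.11858401038443973
```

It has popped: the nut top is now about 41 mm above the collar's rest face (30 mm when locked). Next I release the collar, rise and grip the nut.

Call:
apply_moves:
  moves:
    - [[0, 0, 0], 0]
    - [[0, 0, 0], 0]
    - [[0, 0, 0], 0]
  hand: 0.087

```text
time_s: 7.38
tcp_pos: [0.5334, -0.227, 0.1127]
ee_rot: [[-0.215, -0.977, 0.001], [-0.977, 0.215, -0.0], [0.0, -0.001, -1.0]]
wrist_force: [0.5, 0.4, -1.2]
gripper_width: 0.829
gripper_force: 0.0
```

Call:
apply_moves:
  moves:
    - [[0.011, 0, -0.0094], 0]
    - [[0.011, 0, -0.0094], 0]
    - [[0.011, 0, -0.0095], 0]
    - [[0, 0, 0], 0]
    - [[0, 0, 0], 0]

```text
time_s: 7.8
tcp_pos: [0.5264, -0.2601, 0.1414]
ee_rot: [[-0.217, -0.976, 0.002], [-0.976, 0.217, -0.0], [-0.0, -0.002, -1.0]]
wrist_force: [-0.3, 0.0, 0.4]
gripper_width: 0.996
gripper_force: 0.0
```

Call:
apply_moves:
  moves:
    - [[0, 0, 0], 0]
    - [[0, 0, 0], 0]
    - [[0, 0, 0], 0]
    - [[0, 0, 0], 0]
    - [[0, 0, 0], 0]
  hand: 0.015

```text
time_s: 8.22
tcp_pos: [0.5261, -0.2586, 0.1402]
ee_rot: [[-0.215, -0.977, -0.001], [-0.977, 0.215, 0.0], [-0.0, 0.001, -1.0]]
wrist_force: [0.3, -0.2, 0.1]
gripper_width: 0.705
gripper_force: 0.0
```

Call:
apply_moves:
  moves:
    - [[0, 0, 0], 0]
    - [[0, 0, 0], 0]
    - [[0, 0, 0], 0]
    - [[0, 0, 0], 0]
    - [[0, 0, 0], 0]

```text
time_s: 8.63
tcp_pos: [0.5261, -0.2589, 0.1405]
ee_rot: [[-0.215, -0.977, -0.0], [-0.977, 0.215, 0.0], [-0.0, 0.0, -1.0]]
wrist_force: [0.6, -0.1, 0.1]
gripper_width: 0.337
gripper_force: 30.0
```

Call:
apply_moves:
  moves:
    - [[0.0057, 0, -0.0082], 0]
    - [[0.0086, 0, -0.0123], 0]
    - [[0.0086, 0, -0.0123], 0]
    - [[0.0086, 0, -0.0123], 0]
    - [[0.0086, 0, -0.0123], 0]

```text
time_s: 9.05
tcp_pos: [0.5165, -0.2985, 0.1979]
ee_rot: [[-0.215, -0.977, -0.002], [-0.977, 0.215, 0.001], [-0.0, 0.002, -1.0]]
wrist_force: [1.0, -0.3, -3.7]
gripper_width: 0.335
gripper_force: 30.0
```

Call:
apply_moves:
  moves:
    - [[0.0086, 0, -0.0123], 0]
    - [[0.0086, 0, -0.0123], 0]
    - [[0, 0, -0.03], 0]
    - [[0, 0, -0.03], 0]
    - [[0, 0, 0], 0]

```text
time_s: 9.47
tcp_pos: [0.5157, -0.3172, 0.2894]
ee_rot: [[-0.215, -0.977, 0.01], [-0.977, 0.215, -0.006], [0.004, -0.011, -1.0]]
wrist_force: [1.7, -0.4, -1.6]
gripper_width: 0.337
gripper_force: 30.0
```

```bash
python3 - <<'E'
from h import *
np.set_printoptions(precision=4,suppress=True)
W=imaging.capture("wrist");S=imaging.capture("scene");T=imaging.capture("top");s=r.sense();print(s)
for t in ("holder","holder_grip"): 
  for d in (W,S,T): print(t,px(d,t))
for t in ("cup_seat","rack","keeper_knob"):
  print(t,px(S,t)[:1],px(T,t)[:1])
a=cv2.resize(W["frame"],(400,300));b=cv2.resize(S["frame"][150:330,230:470],(400,300));cv2.imwrite("pics/w5.png",np.hstack([a,b]))
E
```

```text
{'time_s': 9.6167, 'joints': array([-16.1498,  17.9066,   2.7841,  -0.08  , -75.0003,   3.7131]), 'joint_velocities': array([ 0.134 ,  1.2359, -1.9597, -0.1583,  0.029 , -0.0303]), 'effort': array([ -0.0772, -39.8657,  22.1136,   5.1495,   0.0931,   0.001 ]), 'tcp_pos': array([ 0.5129, -0.3145,  0.2814]), 'ee_rot': array([[-0.2157, -0.9765, -0.0017],
       [-0.9765,  0.2157,  0.0019],
       [-0.0015,  0.0021, -1.    ]]), 'wrist_force': array([-0.2066,  0.6785, -4.5908]), 'moment': array([ 0.0141,  0.1246, -0.0588]), 'gripper_force': 30.00006901100278, 'gripper_width': 0.33121092124447693}
holder []
holder [(array([399.296, 406.8  ]), 0.93), (array([296.576, 195.12 ]), 0.79), (array([335.616, 211.92 ]), 0.62)]
holder [(array([216.512, 185.616]), 0.59), (array([482.368, 320.976]), 0.59), (array([343.616, 240.912]), 0.52)]
holder_grip [(array([320.128, 317.616]), 0.91)]
holder_grip [(array([277.12 , 200.784]), 0.77), (array([344.832, 195.504]), 0.69), (array([414.08 , 374.784]), 0.62)]
holder_grip [(array([212.096, 213.504]), 0.89), (array([474.496, 294.48 ]), 0.87)]
cup_seat [(array([228.416, 198.096]), 0.89)] [(array([165.376, 247.776]), 0.58)]
rack [(array([225.408, 202.416]), 0.89)] [(array([163.968, 249.6  ]), 0.74)]
keeper_knob [(array([198.912, 189.504]), 0.78)] [(array([169.92 , 279.216]), 0.59)]
```

View pics/w5.png

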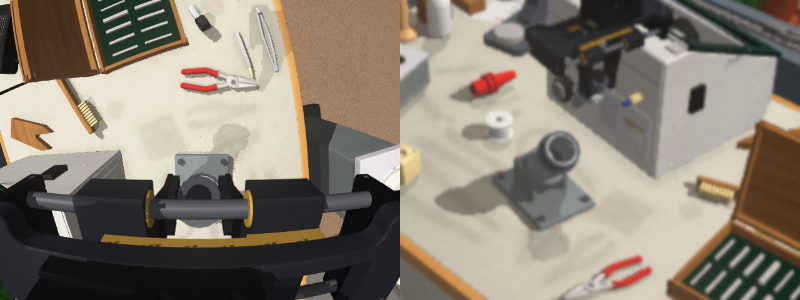

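The holder is drawn out (scene crop shows the chuck empty) and hangs leaning in the gripper. I'll carry it past the rack so the wrist camera can measure the cup.

Call:
apply_moves:
  moves:
    - [[-0.02, 0.0034, 0], 0]
    - [[-0.03, 0.0034, 0], 0]
    - [[-0.03, 0.0034, 0], 0]
    - [[-0.03, 0.0034, 0], 0]
    - [[-0.03, 0.0034, 0], 0]

```text
time_s: 10.63
tcp_pos: [0.5273, -0.1733, 0.2826]
ee_rot: [[-0.216, -0.976, 0.0], [-0.976, 0.216, -0.0], [-0.0, -0.0, -1.0]]
wrist_force: [1.4, 0.3, -3.4]
gripper_width: 0.34
gripper_force: 30.0
```

Call:
apply_moves:
  moves:
    - [[-0.031, 0.0034, 0], 0]
    - [[-0.031, 0.0034, 0], 0]
    - [[-0.031, 0.0034, 0], 0]
    - [[-0.031, 0.0034, 0], 0]
    - [[-0.031, 0.0034, 0], 0]

```text
time_s: 11.05
tcp_pos: [0.544, -0.0179, 0.2828]
ee_rot: [[-0.215, -0.977, 0.001], [-0.977, 0.215, 0.0], [-0.0, -0.001, -1.0]]
wrist_force: [0.4, 0.6, -3.3]
gripper_width: 0.332
gripper_force: 30.0
```

Call:
apply_moves:
  moves:
    - [[-0.031, 0.0034, 0], 0]
    - [[-0.031, 0.0034, 0], 0]
    - [[-0.031, 0.0034, 0], 0]
    - [[-0.031, 0.0034, 0], 0]
    - [[-0.031, 0.0034, 0], 0]

```text
time_s: 11.47
tcp_pos: [0.5607, 0.1371, 0.2827]
ee_rot: [[-0.215, -0.977, 0.0], [-0.977, 0.215, 0.0], [-0.0, -0.0, -1.0]]
wrist_force: [0.5, -0.3, -3.8]
gripper_width: 0.332
gripper_force: 30.0
```

Call:
apply_moves:
  moves:
    - [[-0.031, 0.0034, 0], 0]
    - [[-0.031, 0.0034, 0], 0]
    - [[-0.031, 0.0034, 0], 0]
    - [[-0.031, 0.0034, 0], 0]
    - [[-0.02, 0.0034, 0], 0]

```text
time_s: 11.88
tcp_pos: [0.5753, 0.2827, 0.282]
ee_rot: [[-0.214, -0.977, 0.0], [-0.977, 0.214, 0.001], [-0.001, -0.0, -1.0]]
wrist_force: [0.1, -0.2, -3.5]
gripper_width: 0.338
gripper_force: 30.0
```

Call:
apply_moves:
  moves:
    - [[0, 0, 0], 0]
    - [[0, 0, 0], 0]
    - [[0, 0, 0], 0]

```text
time_s: 12.13
tcp_pos: [0.575, 0.2795, 0.2823]
ee_rot: [[-0.215, -0.977, -0.001], [-0.977, 0.215, -0.001], [0.001, 0.0, -1.0]]
wrist_force: [0.3, -0.1, -2.8]
gripper_width: 0.336
gripper_force: 30.0
```

```bash
python3 - <<'E'
from h import *
np.set_printoptions(precision=4,suppress=True)
W=imaging.capture("wrist");S=imaging.capture("scene");T=imaging.capture("top");s=r.sense();print(s["tcp_pos"],s["ee_rot"],s["wrist_force"],s["gripper_width"])
for t in ("holder","holder_grip","cup_seat","rack","keeper_knob"): 
  for n,d in zip("WST",(W,S,T)): print(t,n,[(p.round(1),round(c,2)) for p,c in px(d,t)[:3]])
g=s["tcp_pos"]+[0,0,.0187];l=np.array([-.2157,-.9765,0])
for th in (0,20,35,50):
  a=np.array([0,0,1])*np.cos(np.radians(th))+l*np.sin(np.radians(th));print(th,proj(S,g-.088*a),proj(S,g))
for p,c in px(W,"cup_seat")[:1]: print(at_z(W,p,.019,True))
for p,c in px(W,"keeper_knob")[:1]: print(at_z(W,p,.104,True))
a=cv2.resize(W["frame"],(800,600))[100:500];
cv2.imwrite("pics/w6.png",a); np.save("W6.npy",W["frame"])
cv2.imwrite("pics/s6.png",S["frame"])
E
```

```text
[0.5753 0.2788 0.2828] [[-0.2163 -0.9763  0.0002]
 [-0.9763  0.2163  0.    ]
 [-0.0001 -0.0002 -1.    ]] [-0.1546 -0.9013 -3.3963] 0.33306273504046124
holder W [(array([153.1,  77.4]), 0.68)]
holder S [(array([202. , 124.3]), 0.59), (array([400.7, 405.7]), 0.57), (array([295.6, 197.1]), 0.53)]
holder T [(array([218.5, 184.2]), 0.91), (array([480. , 323.6]), 0.9), (array([ 97.4, 223.6]), 0.47)]
holder_grip W [(array([316.6, 317.7]), 0.94), (array([217.5,  62.1]), 0.76)]
holder_grip S [(array([276.2, 202.7]), 0.71), (array([413.8, 376.4]), 0.6), (array([208.4, 108.1]), 0.54)]
holder_grip T [(array([473.6, 298.1]), 0.58), (array([212.8, 214.6]), 0.56), (array([108.4, 217.1]), 0.39)]
cup_seat W [(array([316.9, 151.6]), 0.62)]
cup_seat S [(array([227.4, 200.5]), 0.73)]
cup_seat T [(array([166.7, 247.9]), 0.95)]
rack W [(array([315.6, 152.3]), 0.85)]
rack S [(array([228.6, 205.4]), 0.56)]
rack T [(array([166.9, 246.9]), 0.87)]
keeper_knob W [(array([411.8, 105.3]), 0.67)]
keeper_knob S [(array([201.4, 190.8]), 0.48)]
keeper_knob T [(array([169.2, 277.6]), 0.94), (array([332.1, 245.9]), 0.74)]
0 [212.2872 135.1772] [208.9011 108.0607]
20 [207.8565 129.6154] [208.9011 108.0607]
35 [204.6282 123.8245] [208.9011 108.0607]
50 [201.6921 117.0363] [208.9011 108.0607]
[0.5629 0.2213 0.019 ]
[0.4672 0.1931 0.104 ]
```

View pics/w6.png

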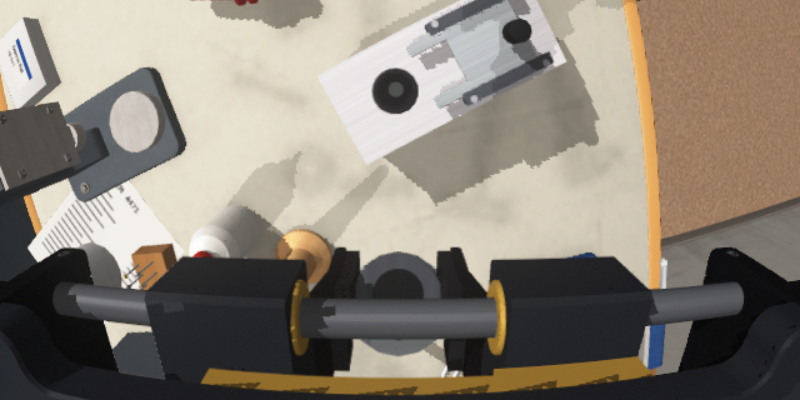

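```bash
python3 - <<'E'
from h import *
np.set_printoptions(precision=4,suppress=True)
W=imaging.capture("wrist")
f=cv2.cvtColor(W["frame"],cv2.COLOR_BGR2GRAY)[130:175,290:342]
m=(f<70).astype(np.uint8);n,L,st,ce=cv2.connectedComponentsWithStats(m)
i=1+np.argmax(st[1:,4]);cn=cv2.findContours((L==i).astype(np.uint8),0,1)[0][0]
E=cv2.fitEllipse(cn);print(E);c=np.array(E[0])+[290,130];print(c)
cup=at_z(W,c,.066,True);kn=at_z(W,(413.6,105.6),.116,True);print(cup,kn,np.linalg.norm((cup-kn)[:2]),np.degrees(np.arctan2(*(cup-kn)[1::-1])))
s=r.sense();d=cup-s["tcp_pos"];print("tool d",s["ee_rot"].T@d)
E
```

```text
((26.177515029907227, 21.954689025878906), (34.04335403442383, 34.43762969970703), 3.1054041385650635)
[316.1775 151.9547]
[0.5635 0.2205 0.066 ] [0.4691 0.1947 0.116 ] 0.09794389602973128 15.31742229959817
tool d [ 0.0605 -0.0013  0.2164]
```

Call:
apply_moves:
  moves:
    - [[0.0268, -0.0003, 0], 0]
    - [[0.0268, -0.0003, 0], 0]
    - [[0.0267, -0.0003, 0], 0]
    - [[0.0267, -0.0004, 0], 0]
    - [[0, 0, 0], 0]

```text
time_s: 13.6
tcp_pos: [0.5521, 0.1711, 0.2833]
ee_rot: [[-0.218, -0.976, -0.001], [-0.976, 0.218, -0.001], [0.001, 0.001, -1.0]]
wrist_force: [-0.1, 1.0, -4.2]
gripper_width: 0.334
gripper_force: 30.0
```

Call:
apply_moves:
  moves:
    - [[0, 0, 0.035], 0]
    - [[0, 0, 0.035], 0]
    - [[0, 0, 0.035], 0]
    - [[0, 0, 0.035], 0]
    - [[0, 0, 0], 0]

```text
time_s: 14.02
tcp_pos: [0.5485, 0.173, 0.135]
ee_rot: [[-0.217, -0.976, -0.015], [-0.976, 0.217, -0.006], [0.009, 0.013, -1.0]]
wrist_force: [-2.1, -2.1, -4.9]
gripper_width: 0.337
gripper_force: 30.0
```

Call:
apply_moves:
  moves:
    - [[0, 0, 0], 0]
    - [[0, 0, 0], 0]

```text
time_s: 14.18
tcp_pos: [0.5554, 0.176, 0.1448]
ee_rot: [[-0.214, -0.977, 0.004], [-0.977, 0.214, 0.001], [-0.002, -0.004, -1.0]]
wrist_force: [0.0, -0.0, -2.4]
gripper_width: 0.336
gripper_force: 30.0
```

```bash
python3 - <<'E'
from h import *
np.set_printoptions(precision=4,suppress=True)
s=r.sense();R=s["ee_rot"];print(s["tcp_pos"],s["wrist_force"],R[:,0])
cup=np.array([.5635,.2205,.066]);print("cup-tcp tool",R.T@(cup-s["tcp_pos"]))
S=imaging.capture("scene");print(px(S,"holder"),px(S,"holder_grip"))
g=s["tcp_pos"]+[0,0,.0187];l=R[:,0]
for th in (30,35,40):
  a=np.array([0,0,1])*np.cos(np.radians(th))+l*np.sin(np.radians(th));print(th,proj(S,g-.088*a),proj(S,g))
print("cup px",proj(S,cup))
cv2.imwrite("pics/s7.png",cv2.resize(S["frame"][120:240,150:310],None,fx=5,fy=5,interpolation=2))
E
```

```text
[0.5554 0.176  0.1448] [ 0.0418 -0.0178 -2.4249] [-0.2141 -0.9768 -0.002 ]
cup-tcp tool [-0.0451  0.002   0.0789]
[(array([401.024, 404.304]), 0.58), (array([296.768, 193.104]), 0.54), (array([223.296, 177.888]), 0.43)] [(array([414.528, 376.512]), 0.82), (array([276.608, 202.896]), 0.71), (array([230.016, 165.216]), 0.7)]
30 [226.0801 179.5544] [230.2422 164.4853]
35 [225.0171 177.466 ] [230.2422 164.4853]
40 [223.9936 175.2866] [230.2422 164.4853]
cup px [226.0891 185.3547]
```

View pics/s7.png

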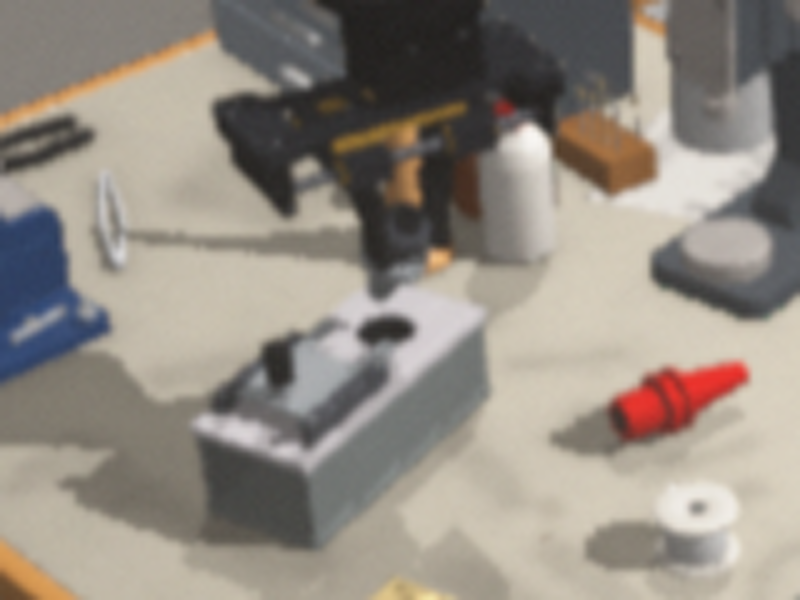

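The crop shows the holder hanging tilted with its small end just above and behind the black cup at crop (387,330), which is (227,186) in the full picture. The projected cup position agrees with this. Next I let it settle and lower it.

Call:
apply_moves:
  moves:
    - [[0, 0, 0], 0]
    - [[0, 0, 0], 0]
    - [[0, 0, 0], 0]
    - [[0, 0, 0], 0]
    - [[0, 0, 0], 0]

```text
time_s: 14.75
tcp_pos: [0.5535, 0.1751, 0.1426]
ee_rot: [[-0.215, -0.977, 0.0], [-0.977, 0.215, 0.0], [-0.0, -0.0, -1.0]]
wrist_force: [-0.6, -0.2, -3.3]
gripper_width: 0.335
gripper_force: 30.0
```

```bash
cat > st.py <<'E'
from h import *
np.set_printoptions(precision=4,suppress=True)
s=r.sense();R=s["ee_rot"];cup=np.array([.5635,.2205,.066])
print("t",s["time_s"],"cup-tcp tool",R.T@(cup-s["tcp_pos"]),"z",s["tcp_pos"][2],"F tool",R.T@s["wrist_force"],"M tool",R.T@s["moment"],"w",s["gripper_width"]*87)
E
python3 st.py
```

```text
t 14.75 cup-tcp tool [-0.0465  0.      0.0766] z 0.142605876130911 F tool [0.3217 0.5575 3.2916] M tool [-0.0676  0.0582 -0.0142] w 29.117702410469448
```

Call:
apply_moves:
  moves:
    - [[0, 0, 0.011], 0]
    - [[0, 0, 0.01], 0]
    - [[0, 0, 0.008], 0]
    - [[0, 0, 0], 0]
    - [[0, 0, 0], 0]

```text
time_s: 15.17
tcp_pos: [0.553, 0.1748, 0.1123]
ee_rot: [[-0.215, -0.977, -0.002], [-0.977, 0.215, -0.001], [0.002, 0.002, -1.0]]
wrist_force: [0.0, -0.1, -3.6]
gripper_width: 0.338
gripper_force: 30.0
```

```bash
python3 st.py
```

```text
t 15.1667 cup-tcp tool [-0.047  -0.0005  0.0462] z 0.11228629816659041 F tool [ 0.0447 -0.041   3.626 ] M tool [-0.0761  0.0736 -0.0274] w 29.398956440263767
```

Call:
apply_moves:
  moves:
    - [[-0.005, 0, -0.0026], 0]
    - [[-0.005, 0, -0.0024], 0]
    - [[-0.0045, 0, -0.0019], 0]
    - [[0, 0, 0], 0]

```text
time_s: 15.5
tcp_pos: [0.5566, 0.1892, 0.1214]
ee_rot: [[-0.214, -0.977, -0.0], [-0.977, 0.214, -0.001], [0.001, -0.0, -1.0]]
wrist_force: [-2.0, -4.9, -0.6]
gripper_width: 0.337
gripper_force: 30.0
```

```bash
python3 st.py
```

```text
t 15.5 cup-tcp tool [-0.0321 -0.      0.0553] z 0.121383281241267 F tool [5.2236 0.8555 0.6505] M tool [-0.2144  1.6493 -0.0318] w 29.342696408344345
```

Call:
apply_moves:
  moves:
    - [[-0.005, 0, -0.0015], 0]
    - [[-0.005, 0, -0.0012], 0]
    - [[-0.0045, 0, -0.001], 0]
    - [[0, 0, 0], 0]

```text
time_s: 15.83
tcp_pos: [0.5599, 0.2037, 0.1248]
ee_rot: [[-0.215, -0.977, 0.001], [-0.977, 0.215, 0.0], [-0.0, -0.001, -1.0]]
wrist_force: [-0.5, -4.0, 0.2]
gripper_width: 0.336
gripper_force: 30.0
```

```bash
python3 st.py
```

```text
t 15.8333 cup-tcp tool [-0.0171  0.0001  0.0588] z 0.12476731738374107 F tool [ 4.0215 -0.3369 -0.2078] M tool [-0.1703  1.3957  0.0404] w 29.269512687567488
```

Call:
apply_moves:
  moves:
    - [[-0.005, 0, -0.0006], 0]
    - [[-0.005, 0, -0.0004], 0]
    - [[-0.005, 0, -0.0002], 0]
    - [[-0.005, 0, 0], 0]
    - [[-0.0025, 0, 0.001], 0]

```text
time_s: 16.25
tcp_pos: [0.5648, 0.2262, 0.1243]
ee_rot: [[-0.215, -0.977, 0.0], [-0.977, 0.215, 0.0], [-0.001, -0.0, -1.0]]
wrist_force: [-1.1, -3.3, -1.1]
gripper_width: 0.337
gripper_force: 30.0
```

Call:
apply_moves:
  moves:
    - [[0, 0, 0], 0]
    - [[0, 0, 0], 0]
    - [[0, 0, 0], 0]

```text
time_s: 16.5
tcp_pos: [0.5647, 0.2257, 0.1239]
ee_rot: [[-0.215, -0.977, 0.0], [-0.977, 0.215, 0.001], [-0.001, -0.0, -1.0]]
wrist_force: [-0.3, -1.2, -1.6]
gripper_width: 0.337
gripper_force: 30.0
```

```bash
python3 st.py
```

```text
t 16.5 cup-tcp tool [0.0054 0.     0.0579] z 0.12393998988051609 F tool [ 1.2162 -0.0066  1.596 ] M tool [-0.1069  0.687  -0.0067] w 29.345101894121186
```

Call:
apply_moves:
  moves:
    - [[0.002, 0, 0.004], 0]
    - [[0.002, 0, 0.006], 0]
    - [[0.0014, 0, 0.006], 0]
    - [[0, 0, 0.006], 0]
    - [[0, 0, 0], 0]

```text
time_s: 16.92
tcp_pos: [0.5624, 0.2196, 0.1001]
ee_rot: [[-0.216, -0.976, -0.003], [-0.976, 0.216, -0.001], [0.002, 0.003, -1.0]]
wrist_force: [-1.0, -0.1, -3.5]
gripper_width: 0.337
gripper_force: 30.0
```

```bash
python3 st.py
```

```text
t 16.9167 cup-tcp tool [-0.0011 -0.001   0.0341] z 0.10014214324570056 F tool [0.2788 0.9109 3.4618] M tool [-0.1201  0.0132 -0.0337] w 29.315843108873835
```

Call:
apply_moves:
  moves:
    - [[0, 0, 0.003], 0]
    - [[0, 0, 0.003], 0]
    - [[0, 0, 0.003], 0]
    - [[0, 0, 0.0], 0]
    - [[0, 0, 0], 0]

```text
time_s: 17.33
tcp_pos: [0.5634, 0.22, 0.0931]
ee_rot: [[-0.215, -0.977, -0.0], [-0.977, 0.215, -0.0], [0.0, 0.0, -1.0]]
wrist_force: [0.4, -1.3, -4.0]
gripper_width: 0.339
gripper_force: 30.0
```

```bash
python3 st.py
```

```text
t 17.3333 cup-tcp tool [-0.0005 -0.      0.0271] z 0.0930739357090166 F tool [ 1.1373 -0.6608  3.9517] M tool [-0.0055  0.1672 -0.0031] w 29.467913477718497
```

Call:
apply_moves:
  moves:
    - [[0, 0, 0.002], 0]
    - [[0, 0, 0.002], 0]
    - [[0, 0, 0.002], 0]
    - [[0, 0, 0.0], 0]
    - [[0, 0, 0], 0]

```text
time_s: 17.75
tcp_pos: [0.5639, 0.2198, 0.0875]
ee_rot: [[-0.215, -0.977, 0.001], [-0.977, 0.215, -0.0], [-0.0, -0.001, -1.0]]
wrist_force: [2.8, -2.6, -2.9]
gripper_width: 0.335
gripper_force: 30.0
```

```bash
python3 st.py
```

```text
t 17.75 cup-tcp tool [-0.0006  0.0005  0.0215] z 0.08749051654726368 F tool [ 1.9448 -3.2769  2.9501] M tool [0.8203 0.7748 0.0012] w 29.184867319967356
```

Call:
apply_moves:
  moves:
    - [[0.0005, -0.001, 0.001], 0]
    - [[0, 0, 0.0015], 0]
    - [[0, 0, 0.001], 0]
    - [[0, 0, 0], 0]

```text
time_s: 18.08
tcp_pos: [0.5641, 0.2198, 0.0868]
ee_rot: [[-0.214, -0.977, 0.001], [-0.977, 0.214, 0.0], [-0.0, -0.001, -1.0]]
wrist_force: [-5.6, -0.5, 12.2]
gripper_width: 0.337
gripper_force: 30.0
```

```bash
python3 st.py
```

```text
t 18.0833 cup-tcp tool [-0.0005  0.0008  0.0208] z 0.08680248126384212 F tool [  1.6941   5.3223 -12.1615] M tool [-1.7711  0.8835  0.0924] w 29.33726564876488
```

Call:
apply_moves:
  moves:
    - [[0.0003, 0.0006, 0], 0]
    - [[0, 0, 0], 0]

```text
time_s: 18.25
tcp_pos: [0.5641, 0.2198, 0.0868]
ee_rot: [[-0.214, -0.977, 0.002], [-0.977, 0.214, 0.001], [-0.002, -0.002, -1.0]]
wrist_force: [-3.5, -2.0, 11.3]
gripper_width: 0.337
gripper_force: 30.0
```

Call:
apply_moves:
  moves:
    - [[0, 0, 0], 0]
    - [[0, 0, 0], 0]
    - [[0, 0, 0], 0]
    - [[0, 0, 0], 0]
  hand: 0.06

```text
time_s: 18.58
tcp_pos: [0.5636, 0.2196, 0.0837]
ee_rot: [[-0.215, -0.977, 0.0], [-0.977, 0.215, 0.0], [-0.001, -0.0, -1.0]]
wrist_force: [0.0, 0.4, -0.4]
gripper_width: 0.555
gripper_force: 0.0
```

```bash
python3 st.py; python3 - <<'E'
from h import *
np.set_printoptions(precision=4,suppress=True)
W=imaging.capture("wrist");S=imaging.capture("scene")
print(px(W,"holder_grip")[:2],px(W,"holder")[:2]);print(px(S,"holder_grip")[:4],px(S,"holder")[:4])
print("exp S",proj(S,[.5637,.2203,.099]),proj(S,[.5637,.2203,.019]))
E
```

```text
t 18.5833 cup-tcp tool [-0.0009  0.0003  0.0177] z 0.08365481274775902 F tool [-0.3604  0.0486  0.4465] M tool [-0.0277 -0.0102  0.0058] w 48.254862453729814
[(array([315.52 , 311.712]), 0.89), (array([133.696,  98.304]), 0.68)] [(array([ 44.992, 120.   ]), 0.81), (array([317.376, 260.976]), 0.78)]
[(array([278.08 , 202.608]), 0.62), (array([226.496, 178.416]), 0.6), (array([415.424, 375.312]), 0.6)] [(array([397.376, 405.6  ]), 0.86), (array([299.392, 194.112]), 0.64), (array([287.872, 228.288]), 0.59), (array([230.016, 200.016]), 0.47)]
exp S [225.1467 176.333 ] [227.6096 197.8336]
```

Call:
apply_moves:
  moves:
    - [[0, 0, -0.015], 0]
    - [[0, 0, -0.03], 0]
    - [[0, 0, -0.035], 0]
    - [[0, 0, -0.035], 0]
    - [[-0.02, 0, -0.02], 0]
  hand: 0.087

```text
time_s: 19.3
tcp_pos: [0.5687, 0.2372, 0.2237]
ee_rot: [[-0.217, -0.976, 0.005], [-0.976, 0.217, 0.002], [-0.003, -0.004, -1.0]]
wrist_force: [0.3, -0.3, 0.4]
gripper_width: 0.96
gripper_force: 0.0
```

Call:
apply_moves:
  moves:
    - [[-0.02, 0, 0], 0]
    - [[-0.02, 0, 0], 0]
    - [[0, 0, 0], 0]
    - [[0, 0, 0], 0]
    - [[0, 0, 0], 0]

```text
time_s: 19.72
tcp_pos: [0.5762, 0.2774, 0.2182]
ee_rot: [[-0.215, -0.977, -0.001], [-0.977, 0.215, -0.001], [0.001, 0.001, -1.0]]
wrist_force: [0.6, 0.2, -0.1]
gripper_width: 1.001
gripper_force: 0.0
```

Call:
apply_moves:
  moves:
    - [[0, 0, 0], 0]
    - [[0, 0, 0], 0]
    - [[0, 0, 0], 0]

```text
time_s: 19.97
tcp_pos: [0.5765, 0.2772, 0.2188]
ee_rot: [[-0.216, -0.976, -0.0], [-0.976, 0.216, -0.0], [0.0, 0.0, -1.0]]
wrist_force: [0.0, 0.1, -0.5]
gripper_width: 1.001
gripper_force: 0.0
```

```bash
python3 - <<'E'
from h import *
np.set_printoptions(precision=4,suppress=True,linewidth=200)
W=imaging.capture("wrist");S=imaging.capture("scene");s=r.sense();print(s["tcp_pos"],s["wrist_force"])
print("W",px(W,"holder_grip")[:2],px(W,"holder")[:2],px(W,"keeper_knob")[:2],px(W,"cup_seat")[:1])
print("S",[x for t in("holder_grip","holder") for x in px(S,t) if abs(x[0][0]-226)<15],"exp S",proj(S,[.5637,.2203,.099]),proj(S,[.5637,.2203,.019]))
def projW(X):
    K=np.array(W["intrinsics"]);c=np.array(W["orientation"]).T@(np.array(X)-W["eye"]);th=np.arctan2(np.hypot(*c[:2]),c[2]);return K[:2,2]+K[0,0]*th*c[:2]/np.hypot(*c[:2])
for z in (.019,.085,.099,.113): print("exp W",z,projW([.5635,.2205,z]))
p=projW([.5635,.2205,.113]).astype(int);f=cv2.cvtColor(W["frame"],cv2.COLOR_BGR2GRAY)
g=f[p[1]-44:p[1]+44,p[0]-44:p[0]+44];print(p);print(g[::4,::4])
for c in models.cut_out(W,"holder")[:2]: print(c["confidence"],np.array(c["extent"])*[640,480,640,480])
for c in models.cut_out(S,"holder")[:4]: print(c["confidence"],np.array(c["extent"])*[640,480,640,480])
E
```

```text
[0.5765 0.2774 0.2188] [ 0.0715 -0.1562 -0.6045]
W [(array([317.632, 162.576]), 0.68)] [(array([126.912,  68.592]), 0.85), (array([317.184, 155.712]), 0.6)] [(array([434.496, 100.512]), 0.87), (array([314.88 , 157.296]), 0.63)] []
S [(array([227.712, 203.28 ]), 0.57), (array([226.432, 175.584]), 0.54), (array([230.016, 201.216]), 0.68)] exp S [225.1467 176.333 ] [227.6096 197.8336]
exp W 0.019 [317.9241 155.0058]
exp W 0.085 [317.7982 158.7498]
exp W 0.099 [317.764  159.7685]
exp W 0.113 [317.7262 160.8933]
[317 160]
[[195 195 189 158 155 212 222 226 222 216 217 212 214 218 178 179 176 147 145 124 146 112]
 [197 197 167 207 221 225 222 217 219 213 214 217 218 213 192 172 168 128 171 150 108 107]
 [196 198 218 225 223 218 218 214 215 217 218 186 183 184 181 161 178 190 110 108 112 109]
 [218 224 225 220 217 215 216 217 220 214 183 184 182 188 189 191 182 181 112 109 108 108]
 [223 220 217 216 215 215 219 216 212 189 183 186 189 192 182 179 187 184 129 109 110 155]
 [218 217 215 217 217 216 210 215 190 176 162 152 151 152 151 185 182 184 185 109 161 184]
 [214 217 216 216 213 214 214 1
[... 920 characters left out ...]
 113  76  71 105 108 142 141 143 143 137 140 140]
 [217 217 211 207 214 217 216 213 214 211 133 153 133 140 141 144 143 140 141 143 135 136]
 [213 206 213 217 215 214 213 214 216 214 213 175 141 143 144 140 142 142 136 137 138 139]
 [211 217 214 217 214 214 216 216 213 214 213 216 217 142 140 143 139 137 140 141 136 139]
 [211 216 213 213 217 218 213 213 214 214 218 214 211 215 140 140 139 144 137 141 124 119]
 [198 214 215 218 215 214 214 216 218 214 212 215 211 208 211 215 211 202 124 125 125 124]]
0.79 [126.528  39.504  86.976  40.704]
0.73 [289.472 131.808  56.32   51.216]
0.74 [217.984 170.592  14.976  17.808]
0.71 [397.888 369.6    22.4    36.72 ]
0.63 [271.296 192.48   27.2    18.   ]
```

```bash
python3 - <<'E'
from h import *
np.set_printoptions(precision=4,suppress=True,linewidth=200)
W=imaging.capture("wrist");T=imaging.capture("top");s=r.sense()
f=cv2.cvtColor(W["frame"],cv2.COLOR_BGR2GRAY)
def blob(x0,y0,w,th):
    m=(f[y0-w:y0+w,x0-w:x0+w]<th).astype(np.uint8);n,L,st,ce=cv2.connectedComponentsWithStats(m);i=L[w,w] or 1+np.argmax(st[1:,4])
    return ce[i]+[x0-w,y0-w],st[i]
c,st=blob(319,161,25,56);print("bore",c,st,at_z(W,c,.113,True))
for p,cf in px(W,"keeper_knob")[:1]:
  print("net",at_z(W,p,.104,True)); c,st=blob(int(p[0]),int(p[1]),25,60);print("blob",c,st,at_z(W,c,.108,True))
for p,cf in px(T,"keeper_knob")[:1]: print("top net",cf,at_z(T,p,.104))
u=np.array([np.cos(np.radians(16.5)),np.sin(np.radians(16.5))]);k=np.array([.5635,.2205])-.106*u;print("pred",k)
R=s["ee_rot"];print("tool d to pred",R.T@(np.array([*k,.104-.0187])-s["tcp_pos"]),"u in tool",R[:2,:2].T@u)
E
```

```text
bore [318.0095 159.7411] [ 13  13  23  23 421] [0.5632 0.2204 0.113 ]
net [0.4656 0.1916 0.104 ]
blob [436.0896  99.9086] [ 12  15  29  24 547] [0.4671 0.1931 0.108 ]
top net 0.61 [0.4602 0.1917 0.104 ]
pred [0.4619 0.1904]
tool d to pred [0.1101 0.0931 0.1334] u in tool [-0.4837 -0.8753]
```

The holder stands upright: its bore is at (318,160), within 1 mm of the cup axis. Next I grip the keeper knob at about (0.4635, 0.191).

Call:
apply_moves:
  moves:
    - [[0.0218, 0.0183, 0], 0]
    - [[0.0218, 0.0183, 0], 0]
    - [[0.0218, 0.0183, 0], 0]
    - [[0.0218, 0.0184, 0], 0]
    - [[0.0218, 0.0184, 0], 0]

```text
time_s: 21.08
tcp_pos: [0.4625, 0.1903, 0.2187]
ee_rot: [[-0.215, -0.977, 0.0], [-0.977, 0.215, -0.0], [0.0, -0.0, -1.0]]
wrist_force: [-0.5, 0.1, 0.7]
gripper_width: 0.999
gripper_force: 0.0
```

Call:
apply_moves:
  moves:
    - [[0, 0, 0], 0]
    - [[0, 0, 0.03], 0]
    - [[0, 0, 0.03], 0]
    - [[0, 0, 0.025], 0]
    - [[0, 0, 0], 0]

```text
time_s: 21.5
tcp_pos: [0.4606, 0.1892, 0.1293]
ee_rot: [[-0.216, -0.976, -0.008], [-0.976, 0.216, -0.005], [0.007, 0.007, -1.0]]
wrist_force: [-0.2, -0.4, -0.3]
gripper_width: 1.002
gripper_force: 0.0
```

Call:
apply_moves:
  moves:
    - [[0, 0, 0], 0]
    - [[0, 0, 0.015], 0]
    - [[0, 0, 0.015], 0]
    - [[0, 0, 0.012], 0]
    - [[0, 0, 0], 0]

```text
time_s: 21.92
tcp_pos: [0.4637, 0.1912, 0.0917]
ee_rot: [[-0.215, -0.977, -0.001], [-0.977, 0.215, -0.0], [0.001, 0.0, -1.0]]
wrist_force: [-0.7, -0.2, -0.0]
gripper_width: 0.998
gripper_force: 0.0
```

Call:
apply_moves:
  moves:
    - [[0, 0, 0], 0]
    - [[0, 0, 0], 0]
    - [[0, 0, 0], 0]
    - [[0, 0, 0], 0]
    - [[0, 0, 0], 0]
  hand: 0.006

```text
time_s: 22.33
tcp_pos: [0.4639, 0.1914, 0.0926]
ee_rot: [[-0.215, -0.977, 0.001], [-0.977, 0.215, 0.001], [-0.001, -0.001, -1.0]]
wrist_force: [-0.3, -0.2, -0.1]
gripper_width: 0.706
gripper_force: 0.0
```

Call:
apply_moves:
  moves:
    - [[0, 0, 0], 0]
    - [[0, 0, 0], 0]
    - [[0, 0, 0], 0]
    - [[0, 0, 0], 0]
    - [[0, 0, 0], 0]

```text
time_s: 22.75
tcp_pos: [0.4635, 0.1911, 0.0917]
ee_rot: [[-0.215, -0.977, -0.0], [-0.977, 0.215, -0.0], [0.0, 0.0, -1.0]]
wrist_force: [0.1, -0.0, 0.5]
gripper_width: 0.328
gripper_force: 0.0
```

Call:
apply_moves:
  moves:
    - [[0, 0, 0], 0]
    - [[0, 0, 0], 0]
    - [[0, 0, 0], 0]

```text
time_s: 23.0
tcp_pos: [0.4638, 0.1909, 0.0918]
ee_rot: [[-0.215, -0.977, 0.0], [-0.977, 0.215, -0.0], [0.0, -0.0, -1.0]]
wrist_force: [1.7, -2.8, 0.0]
gripper_width: 0.197
gripper_force: 30.0
```

Call:
apply_moves:
  moves:
    - [[-0.0029, -0.0053, 0], 0]
    - [[-0.0039, -0.007, 0], 0]
    - [[-0.0039, -0.007, 0], 0]
    - [[0, 0, 0], 0]

```text
time_s: 23.33
tcp_pos: [0.4866, 0.1974, 0.0917]
ee_rot: [[-0.215, -0.977, 0.001], [-0.977, 0.215, -0.001], [0.001, -0.001, -1.0]]
wrist_force: [2.8, -4.1, 1.0]
gripper_width: 0.196
gripper_force: 30.0
```

```bash
python3 st.py
```

```text
t 23.3333 cup-tcp tool [-0.0391 -0.0701  0.0258] z 0.09174743763282468 F tool [ 3.3712 -3.5628 -1.0237] M tool [ 0.9954  1.1791 -0.0047] w 17.0389116627466
```

Call:
apply_moves:
  moves:
    - [[-0.0035, -0.0064, 0], 0]
    - [[-0.0035, -0.0064, 0], 0]
    - [[-0.0012, -0.0022, 0], 0]
    - [[0, 0, 0], 0]
    - [[0, 0, 0], 0]

```text
time_s: 23.75
tcp_pos: [0.5005, 0.2013, 0.0917]
ee_rot: [[-0.216, -0.976, -0.003], [-0.976, 0.216, -0.002], [0.003, 0.002, -1.0]]
wrist_force: [-3.7, -5.0, 6.6]
gripper_width: 0.195
gripper_force: 30.0
```

```bash
python3 st.py
```

```text
t 23.75 cup-tcp tool [-0.0324 -0.0575  0.0255] z 0.091722056794601 F tool [ 5.6851  2.5041 -6.6073] M tool [-0.6607  1.6191 -0.046 ] w 16.935928420680145
```

Call:
apply_moves:
  moves:
    - [[-0.0012, -0.0022, 0], 0]
    - [[0, 0, 0], 0]
    - [[0, 0, 0], 0]

```text
time_s: 24.0
tcp_pos: [0.5005, 0.2013, 0.0917]
ee_rot: [[-0.216, -0.976, -0.007], [-0.976, 0.216, -0.004], [0.005, 0.006, -1.0]]
wrist_force: [-9.4, -4.1, 9.7]
gripper_width: 0.198
gripper_force: 30.5
```

```bash
python3 st.py
```

```text
t 24.0 cup-tcp tool [-0.0325 -0.0575  0.0251] z 0.09166143946585995 F tool [ 6.0978  8.3083 -9.601 ] M tool [-2.5372  1.8538 -0.0385] w 17.24418416940314
```

The keeper is against its stop, 66 mm from the cup's axis. I'll release it and retreat.

Call:
apply_moves:
  moves:
    - [[0.0012, 0.0022, 0], 0]
    - [[0, 0, 0], 0]

```text
time_s: 24.17
tcp_pos: [0.5004, 0.2013, 0.0917]
ee_rot: [[-0.215, -0.977, -0.002], [-0.977, 0.215, -0.002], [0.002, 0.002, -1.0]]
wrist_force: [-2.7, -5.0, 5.3]
gripper_width: 0.196
gripper_force: 30.0
```

Call:
apply_moves:
  moves:
    - [[0, 0, 0], 0]
    - [[0, 0, 0], 0]
    - [[0, 0, 0], 0]
    - [[0, 0, 0], 0]
  hand: 0.045

```text
time_s: 24.5
tcp_pos: [0.5017, 0.203, 0.0917]
ee_rot: [[-0.215, -0.977, 0.001], [-0.977, 0.215, 0.001], [-0.001, -0.001, -1.0]]
wrist_force: [0.5, -0.8, 0.6]
gripper_width: 0.415
gripper_force: 0.0
```

Call:
apply_moves:
  moves:
    - [[0, 0, -0.01], 0]
    - [[0, 0, -0.025], 0]
    - [[0, 0, -0.035], 0]
    - [[0, 0, -0.035], 0]
    - [[0, 0, -0.03], 0]

```text
time_s: 24.92
tcp_pos: [0.5016, 0.2026, 0.2301]
ee_rot: [[-0.215, -0.977, 0.003], [-0.977, 0.215, 0.002], [-0.002, -0.002, -1.0]]
wrist_force: [0.8, 0.7, -0.3]
gripper_width: 0.515
gripper_force: 0.0
```

Call:
apply_moves:
  moves:
    - [[-0.025, -0.0, 0], 0]
    - [[-0.035, 0, 0], 0]
    - [[-0.025, 0, 0], 0]
    - [[0, 0, 0], 0]
    - [[0, 0, 0], 0]

```text
time_s: 25.33
tcp_pos: [0.5194, 0.2864, 0.2269]
ee_rot: [[-0.214, -0.977, 0.0], [-0.977, 0.214, 0.0], [-0.0, 0.0, -1.0]]
wrist_force: [-0.7, -0.6, -0.2]
gripper_width: 0.519
gripper_force: 0.0
```

```bash
python3 st.py; python3 - <<'E'
from h import *
np.set_printoptions(precision=4,suppress=True,linewidth=200)
W=imaging.capture("wrist");S=imaging.capture("scene");T=imaging.capture("top")
for n,d,fi in (("W",W,1),("T",T,0),("S",S,0)):
  for t,z in (("keeper_knob",.104),("holder_grip",.099),("collar_top",.13),("block",0),("spool",0)):
    for p,c in px(d,t)[:2]: print(n,t,p.round(1),round(c,2),at_z(d,p,z,fi))
print("knob in:",np.array([.5635,.2205])-.066*np.array([.9588,.284]))
E
```

```text
t 25.3333 cup-tcp tool [ 0.055  -0.0572  0.1609] z 0.22688359966847169 F tool [0.7262 0.5413 0.1846] M tool [-0.0906  0.0476  0.0464] w 45.1430511172226
W keeper_knob [316.5 119.8] 0.88 [0.5009 0.1997 0.104 ]
W holder_grip [150.9  62.9] 0.89 [0.6221 0.1162 0.099 ]
W holder_grip [245.1 161.9] 0.72 [0.5626 0.2188 0.099 ]
W collar_top [245.2 161.4] 0.53 [0.556  0.2179 0.13  ]
T keeper_knob [163.7 264.6] 0.88 [0.4993 0.2002 0.104 ]
T holder_grip [472.5 293.1] 0.87 [ 0.4096 -0.5979  0.099 ]
T holder_grip [213.7 215.2] 0.79 [0.6306 0.0732 0.099 ]
T collar_top [336.2 249.6] 0.49 [ 0.525  -0.2475  0.13  ]
T block [239.3 302.5] 0.9 [0.4081 0.0161 0.    ]
T spool [251.4 232.8] 0.66 [ 0.6034 -0.0169  0.    ]
S keeper_knob [210.8 187.5] 0.62 [0.4906 0.1954 0.104 ]
S holder_grip [277. 202.] 0.83 [0.5825 0.0059 0.099 ]
S holder_grip [411.8 375.2] 0.69 [ 0.3595 -0.6388  0.099 ]
S collar_top [327.  242.3] 0.75 [ 0.5215 -0.249   0.13  ]
S block [227.4 255.6] 0.95 [0.3987 0.0184 0.    ]
S spool [289.6 232.2] 0.53 [ 0.5961 -0.029   0.    ]
knob in: [0.5002 0.2018]
```

The knob is fully in, the holder is in the cup, and the block and spool have not moved.

```bash
python3 -c "
from station import r
print(r.finish_job())"
```

```text
the job is handed in; nothing more can be done
None
```

The job is handed in: the holder stands upright in the rack's cup with the keeper pushed to its stop, the chuck is empty and the block and spool have not moved; the hand-in gave no verdict back.

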